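# Show the sugar dispenser's three glass sides to the phone

### The job

Pick the sugar dispenser (the square frosted jar with a spout and a handle) off the glass shelf by its black knob and hold it upright in front of the phone's camera lens, level with the lens and 15 cm from it, so that first its left side, then its spout side, then its right side squarely faces the lens, pausing about a second on each (left and right as seen with the spout pointing away from you). Then stand it upright in the middle of the round cork mat without dropping it, and leave the plain salt jar where it is.

Things in the scene. Friction and masses are not known exactly. Their poses are not given: they have to be found in the camera images.
- dispenser_center (a point): Sugar dispenser, loose, 0.3 kg, 137 mm tall. Frosted glass body 60 mm square, 82 mm high; steel cap 56 mm across up to 97 mm; on top a round black grip knob 34 mm across, 97 to 137 mm up. Spout at the cap on +x (reaches 52 mm from the axis), loop handle on -x (57 mm). Point: on the axis, 68.5 mm above the underside. x towards the spout, +y its left side, -y its right side, z up.
- lens (a point): Camera lens of the black phone (72 x 150 mm) fixed upright in a stand in the row on the glass shelf (shelf top 50 mm above the worktop). Point: middle of the lens, 138 mm above the shelf, 24 mm below the phone's top. It looks along this point's -x axis, roughly towards the robot; z up.
- mat: Round cork mat, fixed flat on the worktop in front of the shelf, 120 mm across, 6 mm thick. Origin at the centre of its underside, z up.
- jar_center (a point): Plain salt jar, loose, on the same shelf: body and cap like the dispenser's but no spout or handle and a short knob (18 mm), 115 mm tall. Point: on its axis, 57.5 mm up. Not to be moved. All in the row stand about 135 mm apart; tallest is the pepper mill, 167 mm.
Things that resemble listed ones, but are neither listed nor needed, are in the scene too. What is shaped like the part that bears dispenser_center but blue or yellow is not meant.

How it is judged (in metres and radians):
On the way, in this order (a step that is already met when the one before it is completed fails the run):
1. left side square to the lens within 15 deg, upright, centre 10 to 20 cm in front of it, within 30 mm sideways and in height (x of dispenser_center in the frame of lens between -0.2 and -0.1 m and y of dispenser_center in the frame of lens between -0.03 and 0.03 m and z of dispenser_center in the frame of lens between -0.03 and 0.03 m and angle between dispenser_center's own z axis and vertical below 0.2 rad and angle between the y axis of dispenser_center and the x axis of lens, either way round below 0.26 rad and y of lens in the frame of dispenser_center above 0.05 m), for 0.4 s.
2. spout side square to the lens within 15 deg, upright, centre 10 to 20 cm in front of it, within 30 mm sideways and in height (x of dispenser_center in the frame of lens between -0.2 and -0.1 m and y of dispenser_center in the frame of lens between -0.03 and 0.03 m and z of dispenser_center in the frame of lens between -0.03 and 0.03 m and angle between dispenser_center's own z axis and vertical below 0.2 rad and angle between the x axis of dispenser_center and the x axis of lens, either way round below 0.26 rad and x of lens in the frame of dispenser_center above 0.05 m), for 0.4 s.
3. right side square to the lens within 15 deg, upright, centre 10 to 20 cm in front of it, within 30 mm sideways and in height (x of dispenser_center in the frame of lens between -0.2 and -0.1 m and y of dispenser_center in the frame of lens between -0.03 and 0.03 m and z of dispenser_center in the frame of lens between -0.03 and 0.03 m and angle between dispenser_center's own z axis and vertical below 0.2 rad and angle between the y axis of dispenser_center and the x axis of lens, either way round below 0.26 rad and y of lens in the frame of dispenser_center below -0.05 m), for 0.4 s.
At the end, for the whole second after the job is handed in: The dispenser stands upright (within 6 degrees) and at rest on the cork mat, its axis within 20 mm of the mat's centre, released; the salt jar is within 20 mm of where it was (horizontal distance between dispenser_center and mat below 0.02 m and angle between dispenser_center's own z axis and vertical below 0.1 rad and z of dispenser_center in the frame of mat between 0.0695 and 0.0795 m and linear speed of dispenser below 0.03 m/s and distance of jar_center from where it was at the start of the episode below 0.02 m); the robot touches nothing.
It fails at once if the dispenser is dropped onto the mat (falls faster than 0.5 m/s at the mat) (horizontal distance between dispenser_center and mat below 0.06 m and z of dispenser_center in the frame of mat below 0.088 m and linear speed of dispenser above 0.5 m/s).
It fails at once if the salt jar is pushed 20 mm or tipped (distance of jar_center from where it was at the start of the episode above 0.02 m or angle between jar_center's own z axis and vertical above 0.4 rad).
It also fails if it takes over 51 s, if anything falls off the work surface, if the arm or the gripper's body presses on something with over 40 N, if the wrist force passes 120 N, or if a joint passes its speed limit or range.

### The arm

A 6-joint arm with a two-finger parallel gripper is mounted at the origin on the work surface. World frame = base frame: x ahead of the robot, y to its left, z up, the work surface at z = 0. Lengths are in m, angles in degrees, forces in N, time in s.
With the tool pointing down it reaches from about 0.3 to 0.75 m from the base axis. Payload 8.5 kg.
Tool frame: the origin (TCP) lies between the finger pads; the fingertips stand 17 mm ahead of it and the grasp point (between the pads) lies 2 mm behind it (env.tip_reach is the distance from the TCP to the fingertips, in m); z points along the fingers, y is the line along which they close (so a half turn about z gives the same grasp; the last joint's range is limited). The gripper opens to 85 mm and grips with 20 to 120 N. Pads are 22 mm wide; open, the fingers measure 114 mm over their backs; the gripper's body (76 mm by 85 mm) begins 54 mm behind the grasp point. The pads swing forward as they close: fully open they stand 13 mm farther back than shut.
Start: joints at [58.081, 21.807, 74.336, -0, 83.858, -12.336], TCP at [0.184, 0.518, 0.248] pointing down, gripper open.
Joint ranges: [-178.18, 178.18], [-50.72, 133.34], [12.68, 142.11], [-81.47, 261.47], [9.98, 163.14], [-165.26, 165.26]. Speed limits (degrees/s): [136.94, 136.94, 180, 180, 180, 180].

### API

Orientations are given as a 3x3 rotation matrix whose columns are the frame's x, y, z axes.
In Python, from rig import env, viewer gives the robot as it stands.
- The arm moves only by the tool move_arm, never from a script. Its argument "motion" is a list of rows, each a list of 2 entries, a list of its own where there are three numbers: the shift along the tool's x, y, z normalised to -1 to 1, where 1 is 50 mm, then the turn, a rotation vector about the tool's x, y, z normalised to -1 to 1, where 1 is 8 degrees. A call has 1 to 20 rows; each row shifts and turns the commanded pose from where the row before left it, along the tool's axes as they then stand; what a row does not reach is not made up. A row lasts 1/10 s, in which the tool goes at most 50 mm and 8.59 degrees, less where a joint would pass 70% of its speed; a pose out of reach is approached as far as the arm can. A call with a number of a shift or a turn outside -1 to 1 is refused whole. A call with a gripper value outside its range is refused whole. "claw" is the closure, from 0 (fully open) to 1 (shut), set as the call begins (left out, the last holds). The fingers move at their own pace and stop on an object; "force" is the grip in N (left out, the last holds). Time passes only in rows, so rows that do not move let the fingers close. It gives the time, the measured TCP pose, the force, the opening and the grip force at its end, in the units of the state.
- env.observe(): the state, without advancing time (a new reading comes with each control period).
- viewer.get_image(name): name is "side" or "top" or "wrist"; returns a dict with "frame" (384x512x3 uint8, red, green, blue), "depth" (384x512 float32, m along the optical axis (not along the pixel's ray), 0 where there is no reading), "fx", "fy", "cx", "cy" (pixels), "k1" (the pictures are not rectified: a ray, as slopes to the right and down, at radius r is drawn at 1 + k1 r^2 times it, then the intrinsics apply), "eye" and "attitude" of the camera in the world; the wrist camera has in their place "T_tool_cam" (4x4, takes a point from camera to tool coordinates, whose origin is the TCP and whose axes are the flange's). Camera axes: x right, y up, looking along -z (the intrinsics and any distortion apply to the point x, -y, -z); pixel columns grow to the right and rows downward; lengths in m; the calibration is good to about 2 mm. A picture is of the moment at which its call begins: read the wrist's pose just before it.
- env.close_job(): hands the job in; it is judged then, once.
The state is a dict: "time_s": time; "q": joint angles; "qvel": joint speeds; "joint_efforts": joint torques, N m; "position": TCP position; "tool_rot": TCP orientation; "ft_force": force on the tool from outside, world axes, zero at the start; "wrist_torque": the same for the moment, N m; "grip_width": finger opening in m; "gripper_force": force on a finger pad.
Only numpy, scipy, OpenCV 4.12 (cv2) and the standard library are available. Lean on these libraries where they do the work, as an engineer would, in place of code of your own. Each camera call takes 0.05 s, during which the arm holds its last target. There are 200 camera calls.

## Working session

There is one attempt and no reset: what is moved stays moved. The work goes in short steps, Python scripts to look and compute and a tool call to move; the robot and the scene stay as the last step left them, time stands still between calls to the robot, and variables do not carry over. Pictures are saved under pics/ and viewed, at most 10 in all, crops included, and the job is handed in when it is done.

Besides the shell and the picture viewer there is one more tool, called after ">>>" in YAML: its name, and indented under it one key for each argument. move_arm: Moves the arm, as the interface text tells. Scaled input: -1 to 1 covers 50 mm each way for a shift and 8 degrees each way for a turn. Its arguments: {"type":"object","properties":{"motion":{"type":"array","items":{"type":"array"}},"claw":{"type":"number"},"force":{"type":"number"}},"required":["motion"]}

```bash
mkdir -p pics; cat > h.py <<'E'
import numpy as np, cv2
from rig import env, viewer
def grab(n):
    s=env.observe(); im=viewer.get_image(n)
    if n=="wrist":
        T=np.eye(4);T[:3,:3]=np.array(s["tool_rot"]);T[:3,3]=s["position"]
        im["T"]=T@np.array(im["T_tool_cam"])
    else:
        T=np.eye(4);T[:3,:3]=np.array(im["attitude"]);T[:3,3]=im["eye"]; im["T"]=T
    return im
def rays(im,uv):
    K=np.array([[im["fx"],0,im["cx"]],[0,im["fy"],im["cy"]],[0,0,1.]])
    p=cv2.undistortPoints(np.array(uv,float).reshape(-1,1,2),K,np.array([im["k1"],0,0,0.]))[:,0]
    return np.c_[p[:,0],-p[:,1],-np.ones(len(p))]
def pts(im,uv):
    uv=np.array(uv,float).reshape(-1,2); d=np.array([im["depth"][int(v),int(u)] for u,v in uv])
    return (rays(im,uv)*d[:,None])@im["T"][:3,:3].T+im["T"][:3,3]
def plane(im,uv,z):
    r=rays(im,uv)@im["T"][:3,:3].T; e=im["T"][:3,3]
    return e+r*((z-e[2])/r[:,2])[:,None]
def save(im,n): cv2.imwrite("pics/"+n,im["frame"][:,:,::-1])
E
python3 - <<'E'
from h import *
import pickle
for n in("side","top"):
    im=grab(n); pickle.dump(im,open(n+".pkl","wb")); save(im,n+"0.png"); print(n,im["T"].round(3).tolist(),im["fx"],im["k1"],(im["depth"]>0).mean())
E
```

```text
side [[0.855, 0.332, -0.399, 0.055], [-0.519, 0.535, -0.666, -0.931], [-0.007, 0.777, 0.63, 0.944], [0.0, 0.0, 0.0, 1.0]] 387.2953803832268 0.009166229146522072 0.9959564208984375
top [[-0.009, 0.987, -0.162, 0.354], [-1.0, -0.012, -0.015, -0.062], [-0.017, 0.162, 0.987, 1.674], [0.0, 0.0, 0.0, 1.0]] 477.7383402729559 -0.11170901518957678 0.99615478515625
```

View pics/side0.png

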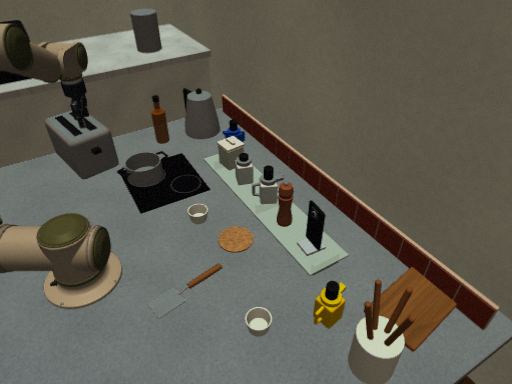

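View pics/top0.png

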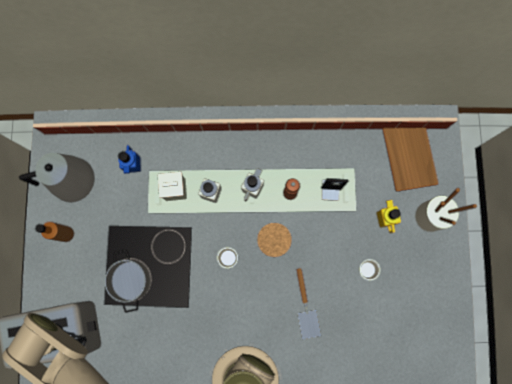

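The top view shows, left to right on the shelf: a white box (171,185), the plain salt jar (208,188), the dispenser (252,183), the mill (292,187) and the phone (335,184). The mat is at (275,240). Things that could be taken for the dispenser:
- salt jar at top (208,188), side (244,168): no handle or spout
- blue one at top (128,158)
- yellow one at top (392,215)

My choice is the frosted one with a handle, at side (267,187).

```bash
python3 - <<'E'
from h import *
import pickle
t=pickle.load(open("top.pkl","rb")); s=pickle.load(open("side.pkl","rb"))
a=cv2.resize(t["frame"][155:215,190:360],None,fx=4.7,fy=4.7,interpolation=cv2.INTER_CUBIC)
b=cv2.resize(s["frame"][150:260,220:350],None,fx=2.8,fy=2.8,interpolation=cv2.INTER_CUBIC)
c=np.zeros((a.shape[0]+b.shape[0],800,3),np.uint8);c[:a.shape[0],:a.shape[1]]=a[:,:800];c[a.shape[0]:,:b.shape[1]]=b
cv2.imwrite("pics/crop.png",c[:600,:,::-1])
# mat
for n,im in(("top",t),("side",s)):
    hsv=cv2.cvtColor(im["frame"],cv2.COLOR_RGB2HSV)
    u0,v0=(275,240) if n=="top" else (236,239)
    m=np.zeros(hsv.shape[:2],np.uint8); m[v0-25:v0+25,u0-25:u0+25]=(hsv[v0-25:v0+25,u0-25:u0+25,1]>90)
    mm=cv2.moments(m,True); c=(mm["m10"]/mm["m00"],mm["m01"]/mm["m00"]); print(n,"mat",plane(im,[c],.006))
    # dark blobs with heights
    d=(im["frame"].max(2)<60).astype(np.uint8); k,l,st,ce=cv2.connectedComponentsWithStats(d)
    for i in range(1,k):
        if 15<st[i,4]<1500:
            ys,xs=np.where(l==i); P=pts(im,np.c_[xs,ys]); print(n,ce[i].round(1),st[i,4],np.median(P,0).round(3),P[:,2].max().round(3))
E
```

```text
top mat [[ 0.47519522 -0.10434783  0.006     ]]
top [485.4 109.8] 215 [ 1.195 -1.258 -0.697] 1.674
top [ 15.2 116.4] 119 [ 1.196  1.262 -0.694] 1.674
top [326.7 125.3] 103 [ 0.874 -0.295  0.048] 1.674
top [383.2 124.7] 103 [ 0.872 -0.496  0.06 ] 1.674
top [410.6 124.7] 81 [ 0.873 -0.596  0.054] 0.079
top [438.3 125. ] 100 [ 0.873 -0.702  0.049] 1.674
top [186.3 127.2] 100 [0.874 0.205 0.049] 0.077
top [215.3 127.1] 110 [0.873 0.098 0.045] 0.077
top [243.4 126.2] 107 [ 0.873 -0.001  0.053] 0.081
top [271.4 126.2] 103 [ 0.873 -0.103  0.047] 1.674
top [299.5 125.9] 112 [ 0.874 -0.2    0.044] 1.674
top [355.6 125.5] 85 [ 0.872 -0.398  0.048] 1.674
top [ 66.8 130.2] 192 [0.873 0.636 0.048] 0.085
top [116.8 128.7] 198 [0.872 0.46  0.053] 1.674
top [159.5 127.8] 104 [0.874 0.3   0.047] 0.082
top [487.1 266.3] 1490 [ 0.371 -1.2   -0.704] 1.674
top [123.7 156.6] 80 [0.748 0.398 0.136] 0.144
top [ 48.2 167.1] 40 [0.698 0.625 0.21 ] 0.219
top [ 28.  182.3] 196 [0.677 0.73  0.136] 0.186
top [251.8 181.2] 78 [ 0.648 -0.033  0.187] 1.674
top [333.7 183.7] 185 [ 0.641 -0.293  0.171] 1.674
top [207.
[... 1063 characters left out ...]
41.9 160.4] 398 [0.347 0.456 0.048] 0.944
side [242.9 156.7] 72 [0.631 0.104 0.162] 0.168
side [243.2 163.9] 27 [0.622 0.088 0.139] 0.145
side [268.  172.5] 122 [ 0.644 -0.042  0.178] 0.944
side [271.2 181.8] 42 [ 0.644 -0.056  0.141] 0.148
side [284.9 196.3] 38 [ 0.618 -0.177  0.174] 0.944
side [284.1 212.9] 308 [ 0.619 -0.178  0.1  ] 0.16
side [314.9 224.6] 607 [ 0.64  -0.307  0.149] 0.944
side [ 79.4 232.9] 28 [ 0.038 -0.044  0.206] 0.21
side [331.7 289.9] 208 [ 0.539 -0.504  0.134] 0.14
side [370.3 316. ] 261 [ 0.515 -0.647  0.202] 0.944
side [399.5 311.1] 89 [ 0.585 -0.665  0.206] 0.261
side [398.4 331.2] 211 [ 0.544 -0.699  0.208] 0.944
side [475.8 369.1] 190 [ 0.872 -0.8   -0.019] 0.0
```

View pics/crop.png

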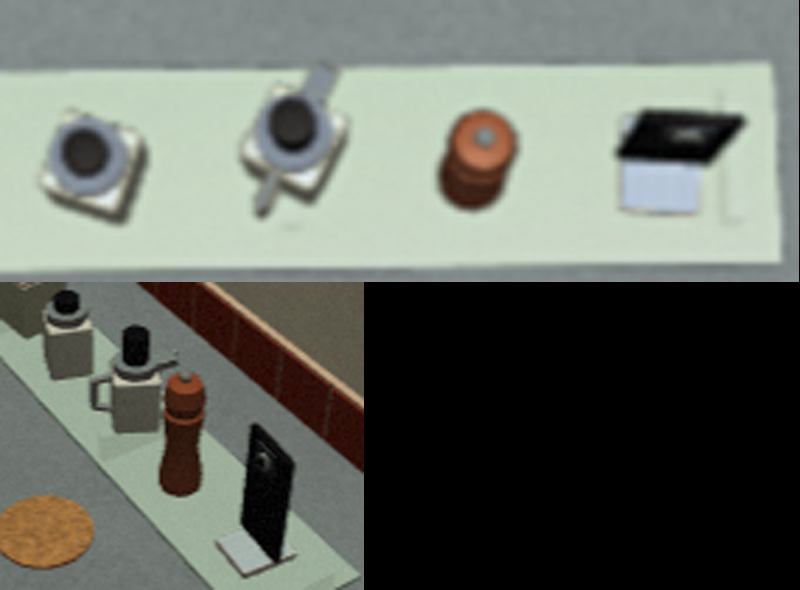

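The crop confirms the choice: the dispenser has its spout at top px (258.5,171) and its handle at (246.4,196.5). The phone's lens is at side px (315,213). Next I'll measure the axes.

```bash
python3 - <<'E'
from h import *
import pickle
t=pickle.load(open("top.pkl","rb")); s=pickle.load(open("side.pkl","rb"))
def cloud(im):
    v,u=np.mgrid[0:384,0:512]; uv=np.c_[u.ravel(),v.ravel()]
    P=pts(im,uv); P[im["depth"].ravel()<=0.05]=np.nan; return uv,P,im["frame"].reshape(-1,3)
uv,P,C=cloud(t); us,S,Cs=cloud(s)
def near(Q,c,r): return np.hypot(Q[:,0]-c[0],Q[:,1]-c[1])<r
for nm,c,zt in(("disp",(.648,-.038),.187),("jar",(.634,.105),.165)):
  for n,Q in(("top",P),("side",S)):
    m=near(Q,c,.06)&(Q[:,2]>zt-.006)&(Q[:,2]<zt+.008); q=Q[m]; print(nm,n,m.sum(),((q.max(0)+q.min(0))/2).round(4),q.mean(0).round(4))
# spout/handle: rays onto planes & depth
print("spout",plane(t,[[258.5,171]],.142),pts(t,[[258.5,171]]),"handle",plane(t,[[246.4,196.5]],.13),pts(t,[[246.4,196.5]]))
# body outline via far points at height >.08 and radius>35mm from axis
ax=np.array([.648,-.036])
for n,Q in(("top",P),("side",S)):
  r=np.hypot(Q[:,0]-ax[0],Q[:,1]-ax[1]); m=(r>.043)&(r<.062)&(Q[:,2]>.075)&(Q[:,2]<.17); q=Q[m]
  a=np.degrees(np.arctan2(q[:,1]-ax[1],q[:,0]-ax[0])); print(n,sorted(a.round(0))); 
# phone
m=near(S,(.64,-.3),.07)&(S[:,2]>.09)&(S[:,2]<.205)&(Cs.max(1)<70); q=S[m]
for _ in range(4):
    c=q.mean(0); w=np.linalg.svd(q-c)[2][2]; d=(q-c)@w; q=q[abs(d)<max(.003,1.5*d.std())]
w*=-np.sign(w[0]); print("phone face c",c.round(3),"out normal",w.round(3),np.degrees(np.arctan2(w[1],w[0])),len(q),d.std(), "y range",q[:,1].min(),q[:,1].max(),S[near(S,(.64,-.3),.07)][:,2].max())
px=np.array([[314.6,213.6]]); r=(rays(s,px)@s["T"][:3,:3].T)[0]; e=s["T"][:3,3]
print("lens by plane",e+r*((c-e)@w)/(r@w),"by z",plane(s,px,.188))
E
```

```text
disp top 82 [ 0.6514 -0.033   0.1879] [ 0.6507 -0.0336  0.1874]
disp side 54 [ 0.6511 -0.0336  0.1852] [ 0.6493 -0.0354  0.1862]
jar top 79 [0.6352 0.111  0.1656] [0.6353 0.1106 0.1651]
jar side 47 [0.6355 0.109  0.1637] [0.6347 0.1069 0.1637]
spout [[ 0.69012805 -0.05372924  0.142     ]] [[ 0.6884819  -0.05376988  0.14950228]] handle [[ 0.60779853 -0.01311634  0.13      ]] [[ 0.60887557 -0.01290887  0.12344899]]
top [np.float64(-34.0), np.float64(-33.0), np.float64(-30.0), np.float64(-29.0), np.float64(-28.0), np.float64(-26.0), np.float64(-25.0), np.float64(-24.0), np.float64(-23.0), np.float64(-22.0), np.float64(-20.0), np.float64(-20.0), np.float64(-18.0), np.float64(-17.0), np.float64(-17.0), np.float64(-15.0), np.float64(-14.0), np.float64(-12.0), np.float64(-11.0), np.float64(140.0), np.float64(141.0), np.float64(142.0), np.float64(145.0), np.float64(145.0), np.float64(146.0), np.float64(147.0), np.float64(147.0), np.float64(149.0), np.float64(149.0), np.float64(149.0), np.float64(149.0), np.float64(151.0), np.float64(151.0), np.float64(151.0), np.float64(151.0), np.float64(15
[... 446 characters left out ...]
), np.float64(149.0), np.float64(149.0), np.float64(149.0), np.float64(150.0), np.float64(150.0), np.float64(151.0), np.float64(151.0), np.float64(151.0), np.float64(151.0), np.float64(152.0), np.float64(152.0), np.float64(152.0), np.float64(152.0), np.float64(152.0), np.float64(153.0), np.float64(153.0), np.float64(154.0), np.float64(154.0), np.float64(154.0), np.float64(154.0), np.float64(154.0), np.float64(155.0)]
phone face c [ 0.64  -0.304  0.147] out normal [-0.998  0.067 -0.009] 176.14428602214002 398 0.0011807650136085575 y range -0.3389336817354526 -0.2651990379211836 0.21457944261030826
lens by plane [ 0.63955152 -0.29856428  0.18623593] by z [[ 0.63819075 -0.30003583  0.188     ]]
```

```bash
cat >> h.py <<'E'
def go(target,yaw=None):
    "rows needed: displacement in tool units (50mm) and turn (8deg) to tool-down pose with tool-x yaw"
    s=env.observe(); R=np.array(s["tool_rot"]); p=np.array(s["position"])
    y=np.degrees(np.arctan2(R[1,0],R[0,0])); print("t",s["time_s"],"pos",p.round(4),"yaw",y.round(2),"q",np.round(s["q"],1),"grip",s["grip_width"],s["gripper_force"],"tilt",R[:,2].round(3))
    print("shift units tool",(R.T@(np.array(target)-p)/.05).round(3))
    if yaw is not None: print("turn z units",-(((yaw-y)+180)%360-180)/8)
E
python3 -c "
from h import *
go([.651,-.0335,.32]);print(env.tip_reach,env.observe()['tool_rot'])"
```

```text
t 0.1 pos [0.1842 0.518  0.2478] yaw 160.42 q [ 58.1  21.8  74.4  -0.   83.9 -12.3] grip 0.08520109890144087 0.0 tilt [-0.001 -0.001 -1.   ]
shift units tool [-12.492  -7.264  -1.438]
0.017 [[-9.42149034e-01  3.35193554e-01 -6.92717088e-04]
 [ 3.35194157e-01  9.42148400e-01 -1.12642118e-03]
 [ 2.75073177e-04 -1.29345135e-03 -9.99999126e-01]]
```

>>> move_arm:
  motion:
    - [[0,0,-0.5],[0,0,0]]
    - [[0,0,-0.5],[0,0,0]]
    - [[0,0,-0.5],[0,0,0]]
    - [[-0.73,-0.43,0],[0,0,0]]
    - [[-0.73,-0.43,0],[0,0,0]]
    - [[-0.73,-0.43,0],[0,0,0]]
    - [[-0.73,-0.43,0],[0,0,0]]
    - [[-0.73,-0.43,0],[0,0,0]]
    - [[-0.73,-0.43,0],[0,0,0]]
    - [[-0.73,-0.43,0],[0,0,0]]
    - [[-0.73,-0.43,0],[0,0,0]]
    - [[-0.73,-0.43,0],[0,0,0]]
    - [[-0.73,-0.43,0],[0,0,0]]
    - [[-0.73,-0.43,0],[0,0,0]]
    - [[-0.73,-0.43,0],[0,0,0]]
    - [[-0.73,-0.43,0],[0,0,0]]
    - [[-0.73,-0.43,0],[0,0,0]]
    - [[-0.73,-0.43,0],[0,0,0]]
    - [[-0.73,-0.43,0],[0,0,0]]
    - [[-0.73,-0.43,0],[0,0,0]]

```text
time_s: 2.1
position: [0.6472, -0.0357, 0.3229]
tool_rot: [[-0.942, 0.335, -0.001], [0.335, 0.942, 0.0], [0.001, -0.0, -1.0]]
ft_force: [-0.2, 1.4, 0.7]
grip_width: 0.0852
gripper_force: 0.0
```

>>> move_arm:
  motion:
    - [[0,0,0],[0,0,1]]
    - [[0,0,0],[0,0,1]]
    - [[0,0,0],[0,0,1]]
    - [[0,0,0],[0,0,1]]
    - [[0,0,0],[0,0,1]]
    - [[0,0,0],[0,0,1]]
    - [[0,0,0],[0,0,1]]
    - [[0,0,0],[0,0,1]]
    - [[0,0,0],[0,0,1]]
    - [[0,0,0],[0,0,1]]
    - [[0,0,0],[0,0,1]]
    - [[0,0,0],[0,0,1]]
    - [[0,0,0],[0,0,1]]
    - [[0,0,0],[0,0,1]]
    - [[0,0,0],[0,0,1]]
    - [[0,0,0],[0,0,1]]
    - [[0,0,0],[0,0,1]]
    - [[0,0,0],[0,0,1]]
    - [[0,0,0],[0,0,1]]
    - [[0,0,0],[0,0,1]]

```text
time_s: 4.1
position: [0.6464, -0.0341, 0.3228]
tool_rot: [[1.0, 0.002, -0.001], [0.002, -1.0, 0.0], [-0.001, -0.0, -1.0]]
ft_force: [0.9, -0.3, -0.3]
grip_width: 0.0853
gripper_force: 0.0
```

```bash
python3 - <<'E'
from h import *
im=grab("wrist"); save(im,"w0.png")
v,u=np.mgrid[0:384,0:512]; P=pts(im,np.c_[u.ravel(),v.ravel()]); d=im["depth"].ravel()>.05
m=d&(P[:,2]>.18)&(P[:,2]<.195)&(np.hypot(P[:,0]-.651,P[:,1]+.0335)<.03)
q=P[m]; print(m.sum(),(q.max(0)+q.min(0))/2,q.mean(0))
go([.651,-.0335,.170],0)
E
```

```text
1240 [ 0.65077659 -0.03075547  0.18510225] [ 0.65140006 -0.0306576   0.18779659]
t 4.15 pos [ 0.6464 -0.0341  0.3228] yaw -0.3 q [-13.5  30.5  47.8   0.  101.8  76.8] grip 0.08531854870233045 0.0 tilt [-0.001  0.    -1.   ]
shift units tool [ 0.095 -0.012  3.056]
turn z units -0.03749374989454424
```

View pics/w0.png

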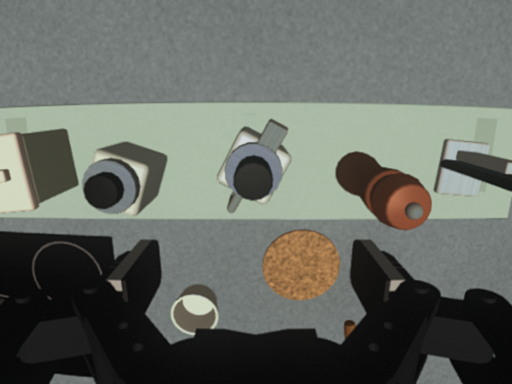

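The wrist view shows the dispenser's knob at (253,178), its spout at (275,135) and its handle at (234,203). The space around it is clear, so I'll descend and grip.

>>> move_arm:
  motion:
    - [[0.09,-0.04,0.4],[0,0,0]]
    - [[0,0,0.5],[0,0,0]]
    - [[0,0,0.5],[0,0,0]]
    - [[0,0,0.5],[0,0,0]]
    - [[0,0,0.4],[0,0,0]]
    - [[0,0,0.3],[0,0,0]]
    - [[0,0,0.2],[0,0,0]]
    - [[0,0,0.15],[0,0,0]]
    - [[0,0,0.1],[0,0,0]]
    - [[0,0,0],[0,0,0]]
  claw: 0

```text
time_s: 5.15
position: [0.6509, -0.0321, 0.1705]
tool_rot: [[1.0, 0.008, -0.001], [0.008, -1.0, 0.0], [-0.0, -0.0, -1.0]]
ft_force: [-0.0, 0.6, -0.0]
grip_width: 0.0856
gripper_force: 0.0
```

>>> move_arm:
  motion:
    - [[0,0,0],[0,0,0]]
    - [[0,0,0],[0,0,0]]
    - [[0,0,0],[0,0,0]]
    - [[0,0,0],[0,0,0]]
    - [[0,0,0],[0,0,0]]
    - [[0,0,0],[0,0,0]]
    - [[0,0,0],[0,0,0]]
    - [[0,0,0],[0,0,0]]
    - [[0,0,0],[0,0,0]]
    - [[0,0,0],[0,0,0]]
  claw: 1
  force: 60

```text
time_s: 6.15
position: [0.6512, -0.0321, 0.1714]
tool_rot: [[1.0, 0.007, 0.001], [0.007, -1.0, -0.0], [0.001, 0.0, -1.0]]
ft_force: [0.5, 1.5, 5.3]
grip_width: 0.0325
gripper_force: 59.7
```

>>> move_arm:
  motion:
    - [[0,0,-0.1],[0,0,0]]
    - [[0,0,-0.3],[0,0,0]]
    - [[0,0,-0.5],[0,0,0]]
    - [[0,0,-0.5],[0,0,0]]
    - [[-0.3,0,0],[0,0,0]]
    - [[-0.5,0,0],[0,0,0]]
    - [[-0.6,0,0],[0,0,0]]
    - [[-0.6,0,0],[0,0,0]]
    - [[-0.6,0.1,0],[0,0,0]]
    - [[-0.4,0.4,0],[0,0,0]]
    - [[-0.2,0.6,0],[0,0,0]]
    - [[0,0.6,0],[0,0,0]]
    - [[0,0.6,0],[0,0,0]]
    - [[0,0.6,0],[0,0,0]]
    - [[0,0.6,0],[0,0,0]]
    - [[0,0.6,0],[0,0,0]]
    - [[0,0.5,0],[0,0,0]]
    - [[0,0.4,0],[0,0,0]]
    - [[0,0.2,0],[0,0,0]]
    - [[0,0,0],[0,0,0]]

```text
time_s: 8.15
position: [0.4927, -0.294, 0.2404]
tool_rot: [[1.0, 0.006, -0.001], [0.006, -1.0, 0.001], [-0.001, -0.001, -1.0]]
ft_force: [0.6, 1.6, -3.1]
grip_width: 0.0325
gripper_force: 60.0
```

```bash
python3 - <<'E'
from h import *
go([.490,-.290,.2405],-67)
im=grab("side"); c=cv2.resize(im["frame"][150:290,200:400],None,fx=3,fy=3,interpolation=cv2.INTER_CUBIC); cv2.imwrite("pics/s1.png",c[:,:,::-1])
E
```

```text
t 8.15 pos [ 0.4927 -0.294   0.2404] yaw 0.35 q [-42.6  24.5  71.2  -0.   84.3  47. ] grip 0.03254794088786968 60.003862380981445 tilt [-0.001  0.001 -1.   ]
shift units tool [-0.053 -0.08  -0.002]
turn z units 8.418891806314159
```

View pics/s1.png

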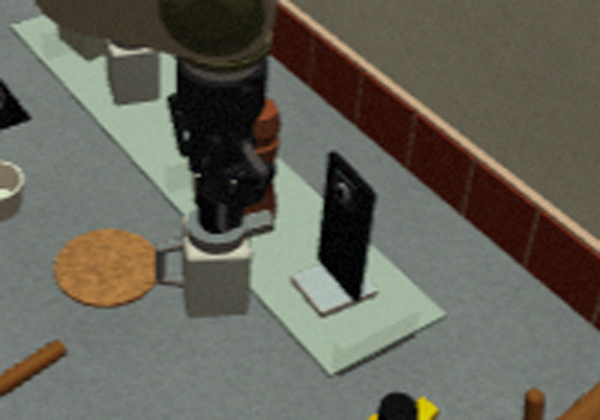

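The crop shows the dispenser hanging upright at (215,275), with its handle at (168,267) and its spout at (262,222). I'll check its heading.

```bash
python3 - <<'E'
from h import *
a=np.array([.4927,-.294])
for n in("side","top"):
  im=grab(n)
  v,u=np.mgrid[0:384,0:512]; P=pts(im,np.c_[u.ravel(),v.ravel()])
  d=P[:,:2]-a; r=np.hypot(*d.T); m=(r>.045)&(r<.062)&(P[:,2]>.13)&(P[:,2]<.225); an=np.degrees(np.arctan2(d[m,1],d[m,0])); z=P[m,2]
  for nm,k in(("spout",abs(an)<70),("handle",abs(an)>110)):
    if k.sum(): print(n,nm,k.sum(),np.median(an[k]%360).round(1),z[k].min().round(3),z[k].max().round(3),P[m][k].mean(0).round(3))
  f=(r<.05)&(P[:,2]>.10)&(P[:,2]<.195); print("bottom z",np.percentile(P[f,2],[1,5]) if f.any() else None)
  if n=="side": print(pts(im,[[287,224],[256.5,239]]))
E
```

```text
side spout 18 324.6 0.21 0.223 [ 0.533 -0.32   0.218]
side handle 49 155.7 0.14 0.192 [ 0.446 -0.272  0.169]
bottom z [0.12386018 0.12792079]
[[ 0.52486444 -0.31934622  0.21828181]
 [ 0.53756902 -0.13889203 -0.00327205]]
bottom z [0.12258215 0.13032549]
```

>>> move_arm:
  motion:
    - [[-0.05,-0.08,0],[0,0,0.5]]
    - [[0,0,0],[0,0,0.9]]
    - [[0,0,0],[0,0,0.9]]
    - [[0,0,0],[0,0,0.9]]
    - [[0,0,0],[0,0,0.9]]
    - [[0,0,0],[0,0,0.9]]
    - [[0,0,0],[0,0,0.9]]
    - [[0,0,0],[0,0,0.9]]
    - [[0,0,0],[0,0,0.9]]
    - [[0,0,0],[0,0,0.55]]
    - [[0,0,0],[0,0,0]]
    - [[0,0,0],[0,0,0]]
    - [[0,0,0],[0,0,0]]
    - [[0,0,0],[0,0,0]]
    - [[0,0,0],[0,0,0]]
    - [[0,0,0],[0,0,0]]
    - [[0,0,0],[0,0,0]]
    - [[0,0,0],[0,0,0]]
    - [[0,0,0],[0,0,0]]
    - [[0,0,0],[0,0,0]]

```text
time_s: 10.3
position: [0.4903, -0.2893, 0.2408]
tool_rot: [[0.413, -0.911, 0.0], [-0.911, -0.413, -0.0], [0.0, -0.0, -1.0]]
ft_force: [-0.2, -0.4, -1.8]
grip_width: 0.0329
gripper_force: 60.1
```

```bash
python3 - <<'E'
from h import *
go([.490,-.290,.2405],-66)
im=grab("side"); c=cv2.resize(im["frame"][150:290,200:400],None,fx=3,fy=3,interpolation=cv2.INTER_CUBIC); cv2.imwrite("pics/s2.png",c[:,:,::-1])
E
```

```text
t 10.3 pos [ 0.4903 -0.2893  0.2408] yaw -65.58 q [-42.5  24.1  72.   -0.   84.  113.1] grip 0.03292720197440601 60.057528018951416 tilt [ 0. -0. -1.]
shift units tool [0.01  0.011 0.007]
turn z units 0.05222499763844013
```

View pics/s2.png

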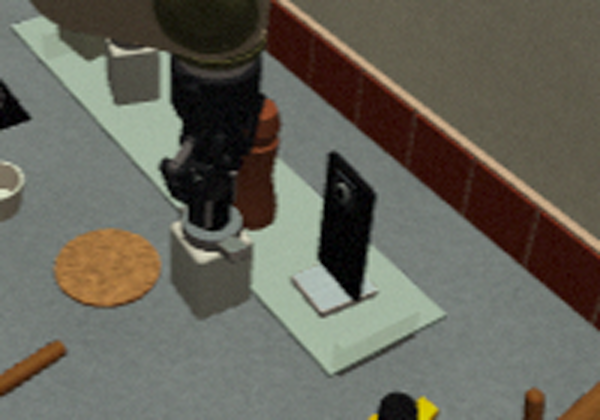

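The spout now points to -y, at crop (235,245), so the left side faces the lens. Next I'll show the spout side, then the right side.

>>> move_arm:
  motion:
    - [[0,0,0],[0,0,-0.5]]
    - [[0,0,0],[0,0,-0.95]]
    - [[0,0,0],[0,0,-0.95]]
    - [[0,0,0],[0,0,-0.95]]
    - [[0,0,0],[0,0,-0.95]]
    - [[0,0,0],[0,0,-0.95]]
    - [[0,0,0],[0,0,-0.95]]
    - [[0,0,0],[0,0,-0.95]]
    - [[0,0,0],[0,0,-0.95]]
    - [[0,0,0],[0,0,-0.95]]
    - [[0,0,0],[0,0,-0.95]]
    - [[0,0,0],[0,0,-0.95]]
    - [[0,0,0],[0,0,-0.3]]
    - [[0,0,0],[0,0,0]]
    - [[0,0,0],[0,0,0]]
    - [[0,0,0],[0,0,0]]
    - [[0,0,0],[0,0,0]]
    - [[0,0,0],[0,0,0]]
    - [[0,0,0],[0,0,0]]
    - [[0,0,0],[0,0,0]]

```text
time_s: 12.35
position: [0.4903, -0.2893, 0.2408]
tool_rot: [[0.911, 0.413, -0.0], [0.413, -0.911, 0.0], [-0.0, -0.0, -1.0]]
ft_force: [0.5, 0.3, -2.5]
grip_width: 0.0328
gripper_force: 60.1
```

>>> move_arm:
  motion:
    - [[0,0,0],[0,0,0]]
    - [[0,0,0],[0,0,0]]
    - [[0,0,0],[0,0,0]]
    - [[0,0,0],[0,0,0]]

```text
time_s: 12.75
position: [0.4903, -0.2893, 0.2408]
tool_rot: [[0.911, 0.413, -0.0], [0.413, -0.911, 0.0], [-0.0, -0.0, -1.0]]
ft_force: [-0.4, -0.3, -2.0]
grip_width: 0.0326
gripper_force: 60.1
```

```bash
python3 - <<'E'
from h import *
go([.490,-.290,.2405],24)
a=np.array([.490,-.290])
for n in("side","top"):
  im=grab(n)
  v,u=np.mgrid[0:384,0:512]; P=pts(im,np.c_[u.ravel(),v.ravel()])
  d=P[:,:2]-a; r=np.hypot(*d.T); m=(r>.045)&(r<.062)&(P[:,2]>.13)&(P[:,2]<.225); an=np.degrees(np.arctan2(d[m,1],d[m,0]))
  for nm,k in(("spout",abs(an)<70),("handle",abs(an)>110)):
    if k.sum(): print(n,nm,k.sum(),np.median(an[k]%360).round(1),P[m][k].mean(0).round(3))
E
```

```text
t 12.75 pos [ 0.4903 -0.2893  0.2408] yaw 24.42 q [-42.5  24.1  72.   -0.   84.   23.1] grip 0.03258489135920159 60.05672335624695 tilt [-0.  0. -1.]
shift units tool [-0.011  0.01   0.006]
turn z units 0.05216465111491786
side spout 14 346.9 [ 0.537 -0.299  0.217]
side handle 52 179.5 [ 0.438 -0.289  0.172]
top handle 3 177.5 [ 0.444 -0.288  0.193]
```

>>> move_arm:
  motion:
    - [[0,0,0],[0,0,-0.5]]
    - [[0,0,0],[0,0,-0.95]]
    - [[0,0,0],[0,0,-0.95]]
    - [[0,0,0],[0,0,-0.95]]
    - [[0,0,0],[0,0,-0.95]]
    - [[0,0,0],[0,0,-0.95]]
    - [[0,0,0],[0,0,-0.95]]
    - [[0,0,0],[0,0,-0.95]]
    - [[0,0,0],[0,0,-0.95]]
    - [[0,0,0],[0,0,-0.95]]
    - [[0,0,0],[0,0,-0.95]]
    - [[0,0,0],[0,0,-0.95]]
    - [[0,0,0],[0,0,-0.3]]
    - [[0,0,0],[0,0,0]]
    - [[0,0,0],[0,0,0]]
    - [[0,0,0],[0,0,0]]
    - [[0,0,0],[0,0,0]]
    - [[0,0,0],[0,0,0]]
    - [[0,0,0],[0,0,0]]
    - [[0,0,0],[0,0,0]]

```text
time_s: 14.85
position: [0.4903, -0.2893, 0.2408]
tool_rot: [[-0.413, 0.911, -0.0], [0.911, 0.413, -0.0], [0.0, -0.0, -1.0]]
ft_force: [0.4, -0.3, -2.9]
grip_width: 0.0322
gripper_force: 60.1
```

>>> move_arm:
  motion:
    - [[0,0,0],[0,0,0]]
    - [[0,0,0],[0,0,0]]
    - [[0,0,0],[0,0,0]]
    - [[0,0,0],[0,0,0]]
    - [[0,0,0],[0,0,0]]

```text
time_s: 15.35
position: [0.4903, -0.2893, 0.2408]
tool_rot: [[-0.413, 0.911, -0.0], [0.911, 0.413, -0.0], [-0.0, -0.0, -1.0]]
ft_force: [-0.1, -0.7, -2.4]
grip_width: 0.0326
gripper_force: 60.1
```

```bash
python3 - <<'E'
from h import *
go([.474,-.106,.2405],114)
im=grab("side"); c=cv2.resize(im["frame"][150:290,200:400],None,fx=3,fy=3,interpolation=cv2.INTER_CUBIC); cv2.imwrite("pics/s3.png",c[:,:,::-1])
E
```

```text
t 15.35 pos [ 0.4903 -0.2893  0.2408] yaw 114.42 q [-42.5  24.1  72.   -0.   84.  -66.9] grip 0.03256596620093602 60.05817890167236 tilt [-0. -0. -1.]
shift units tool [3.473 1.219 0.006]
turn z units 0.051979547503997026
```

View pics/s3.png

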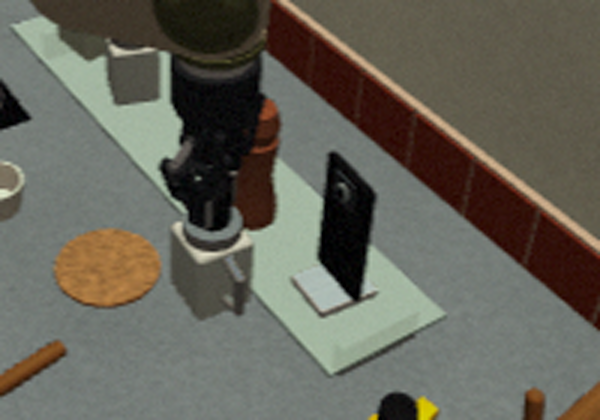

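The handle is at crop (235,280), pointing to -y, so the right side faces the lens. Now to the mat.

>>> move_arm:
  motion:
    - [[0.17,0.06,0],[0,0,0]]
    - [[0.4,0.14,0],[0,0,0]]
    - [[0.5,0.18,0],[0,0,0]]
    - [[0.5,0.18,0],[0,0,0]]
    - [[0.5,0.18,0],[0,0,0]]
    - [[0.5,0.18,0],[0,0,0]]
    - [[0.5,0.17,0],[0,0,0]]
    - [[0.3,0.1,0],[0,0,0]]
    - [[0.1,0.03,0],[0,0,0]]
    - [[0,0,0.2],[0,0,0]]
    - [[0,0,0.4],[0,0,0]]
    - [[0,0,0.4],[0,0,0]]
    - [[0,0,0.4],[0,0,0]]
    - [[0,0,0.3],[0,0,0]]
    - [[0,0,0.2],[0,0,0]]
    - [[0,0,0.1],[0,0,0]]
    - [[0,0,0],[0,0,0]]
    - [[0,0,0],[0,0,0]]

```text
time_s: 17.2
position: [0.4744, -0.1064, 0.1413]
tool_rot: [[-0.413, 0.911, 0.001], [0.911, 0.413, -0.0], [-0.001, 0.001, -1.0]]
ft_force: [0.4, -0.2, -2.2]
grip_width: 0.0327
gripper_force: 60.1
```

```bash
python3 - <<'E'
from h import *
go([.474,-.106,.128],114)
im=grab("side"); c=cv2.resize(im["frame"][150:290,170:370],None,fx=3,fy=3,interpolation=cv2.INTER_CUBIC); cv2.imwrite("pics/s4.png",c[:,:,::-1])
E
```

```text
t 17.2 pos [ 0.4744 -0.1064  0.1413] yaw 114.41 q [-26.6  22.   94.   -0.   64.  -51. ] grip 0.03266669494266072 60.08067011833191 tilt [ 0.001 -0.    -1.   ]
shift units tool [ 0.012 -0.004  0.265]
turn z units 0.05075569750592379
```

View pics/s4.png

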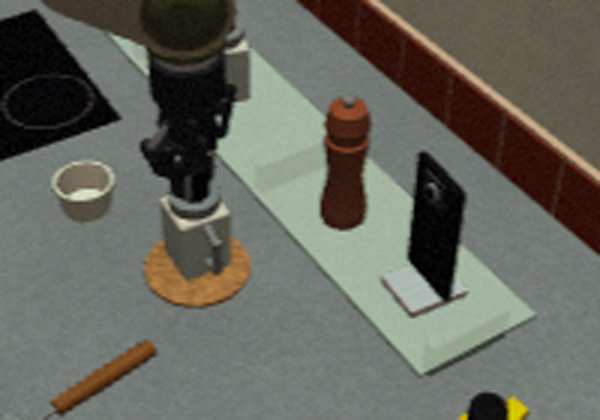

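The dispenser hangs just over the mat, whose centre is at crop (197,270). I'll lower it slowly.

>>> move_arm:
  motion:
    - [[0,0,0.08],[0,0,0]]
    - [[0,0,0.06],[0,0,0]]
    - [[0,0,0.04],[0,0,0]]
    - [[0,0,0.03],[0,0,0]]
    - [[0,0,0.03],[0,0,0]]
    - [[0,0,0],[0,0,0]]
    - [[0,0,0],[0,0,0]]

```text
time_s: 17.95
position: [0.4741, -0.1061, 0.1288]
tool_rot: [[-0.413, 0.911, -0.0], [0.911, 0.413, -0.0], [-0.0, -0.0, -1.0]]
ft_force: [0.5, 0.0, -1.8]
grip_width: 0.0327
gripper_force: 60.1
```

No contact yet (still carrying about -2 N), so I'll go a little further.

>>> move_arm:
  motion:
    - [[0,0,0.02],[0,0,0]]
    - [[0,0,0.02],[0,0,0]]
    - [[0,0,0],[0,0,0]]
    - [[0,0,0],[0,0,0]]

```text
time_s: 18.35
position: [0.4742, -0.1063, 0.1274]
tool_rot: [[-0.413, 0.911, 0.001], [0.911, 0.413, -0.001], [-0.001, 0.0, -1.0]]
ft_force: [-2.7, 0.5, 5.7]
grip_width: 0.0326
gripper_force: 60.9
```

>>> move_arm:
  motion:
    - [[0,0,0],[0,0,0]]
    - [[0,0,0],[0,0,0]]
    - [[0,0,0],[0,0,0]]
    - [[0,0,0],[0,0,0]]
    - [[0,0,0],[0,0,0]]
    - [[0,0,0],[0,0,0]]
    - [[0,0,0],[0,0,0]]
    - [[0,0,0],[0,0,0]]
  claw: 0

```text
time_s: 19.15
position: [0.4741, -0.1061, 0.1268]
tool_rot: [[-0.413, 0.911, 0.0], [0.911, 0.413, 0.0], [0.0, 0.0, -1.0]]
ft_force: [0.2, -0.4, -0.5]
grip_width: 0.0853
gripper_force: 0.0
```

>>> move_arm:
  motion:
    - [[0,0,-0.1],[0,0,0]]
    - [[0,0,-0.2],[0,0,0]]
    - [[0,0,-0.4],[0,0,0]]
    - [[0,0,-0.5],[0,0,0]]
    - [[0,0,-0.6],[0,0,0]]
    - [[0,0,-0.6],[0,0,0]]
    - [[0,0,-0.3],[0,0,0]]
    - [[0,0,0],[0,0,0]]

```text
time_s: 19.95
position: [0.4747, -0.1064, 0.2645]
tool_rot: [[-0.413, 0.911, 0.005], [0.911, 0.413, -0.002], [-0.004, 0.003, -1.0]]
ft_force: [-0.3, -0.3, 0.2]
grip_width: 0.085
gripper_force: 0.0
```

```bash
python3 - <<'E'
from h import *
go([.474,-.106,.128],114)
im=grab("side"); c=cv2.resize(im["frame"][120:290,170:370],None,fx=3,fy=3,interpolation=cv2.INTER_CUBIC); cv2.imwrite("pics/s5.png",c[:,:,::-1])
v,u=np.mgrid[0:384,0:512]; P=pts(im,np.c_[u.ravel(),v.ravel()])
for c,z0,z1 in(((.474,-.106),.137,.150),((.634,.107),.158,.172)):
    m=(np.hypot(P[:,0]-c[0],P[:,1]-c[1])<.04)&(P[:,2]>z0)&(P[:,2]<z1); q=P[m]; print(m.sum(),((q.max(0)+q.min(0))/2).round(4) if m.any() else "")
E
```

```text
t 19.95 pos [ 0.4747 -0.1064  0.2645] yaw 114.42 q [-26.6  14.6  82.4  -0.   82.7 -51. ] grip 0.08502272268902968 0.0 tilt [ 0.005 -0.002 -1.   ]
shift units tool [ 0.023 -0.019  2.73 ]
turn z units 0.05231853846026979
70 [ 0.4746 -0.1093  0.1421]
3 [0.6444 0.0966 0.1633]
```

View pics/s5.png

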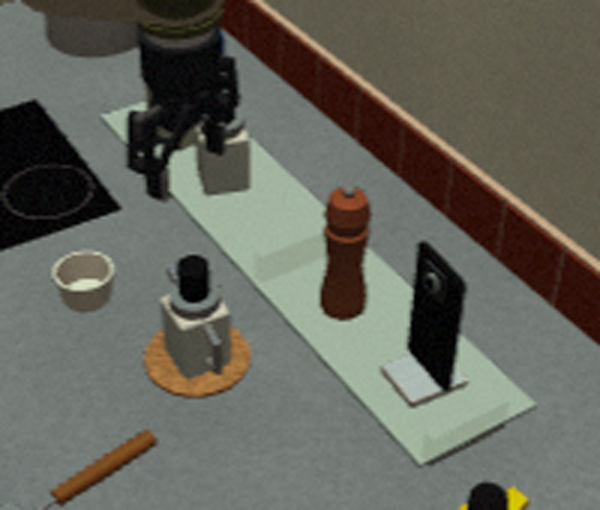

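The dispenser stands upright and centred on the mat at crop (197,330). The salt jar, partly hidden at (222,165), was not touched, and the arm is clear. Handing in.

```bash
python3 -c "
from rig import env
print(env.close_job())"
```

```text
the job is handed in; nothing more can be done
None
```

I showed the dispenser to the lens left side, spout side, then right side, stood it upright in the middle of the cork mat, left the salt jar untouched, and handed the job in at about 20 s; no verdict came back.

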